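Step the indexing turntable back four clicks

ROBOT

A 6-joint arm with a two-finger parallel gripper is mounted at the origin on a cart in front of the work surface, level with it; the furniture and walls round the work are solid. World frame = base frame: x ahead of the robot, y to its left, z up, the work surface at z = 0. Lengths are in m, angles in rad, forces in N, time in s.
With the tool pointing down it reaches from about 0.425 to 0.95 m from the base axis. Payload 3.5 kg.
Tool frame: the origin (TCP) lies between the finger pads; the fingertips stand 8 mm ahead of it and the grasp point (between the pads) lies 11 mm behind it (r.tip_reach is the distance from the TCP to the fingertips, in m); z points along the fingers, x is the direction in which the jaws open and shut, and the axes are right-handed (so a half turn about z gives the same grasp; the last joint's range is limited). The gripper opens to 85 mm and grips with 20 to 120 N. Pads are 22 mm wide; open, the fingers measure 114 mm over their backs; the gripper's body (76 mm by 85 mm) begins 54 mm behind the grasp point. The pads swing forward as they close: fully open they stand 13 mm farther back than shut.
Start: joints at [-0.15, 0.286, 1.577, -0, 1.279, -0.15], TCP at [0.675, 0, 0.239] pointing down, gripper open.
Joint ranges: [-2.77, 2.77], [-0.9, 2.22], [0.21, 2.48], [-1.53, 4.67], [0.24, 2.81], [-2.84, 2.84]. Speed limits (rad/s): [2.79, 2.79, 3.14, 3.14, 3.14, 3.14].

INTERFACE

Orientations are given as a rotation vector (axis times angle).
In Python, from bench import telemetry, get_image, ticket, r gives the robot as it stands.
- The arm moves only by the tool apply_moves, never from a script. Its arguments are lists of equal length, an entry for each row: "translation": the shift along the tool's x, y, z in m, a list of three; "yaw": the turn about the tool's z in rad; "grip": the finger opening in m, from 0 to 0.0854. A call has exactly 5 rows; each row shifts and turns the pose as measured when the row begins, along the tool's axes as they then stand; what a row does not reach is not made up. A row lasts 1/12 s, in which the tool goes at most 41.7 mm and 7.16 degrees, less where a joint would pass 70% of its speed; a pose out of reach is approached as far as the arm can. A call is refused whole if a number of a shift passes 0.0417 or a number of a turn 0.125, either way. A call with a gripper value outside its range is refused whole. The fingers move at their own pace and stop on an object; "squeeze" is the grip in N (left out, the last holds). Time passes only in rows, so rows that do not move let the fingers close, or fill a call up. It gives the time, the measured TCP pose, the force and the opening at its end, in the units of the state.
- telemetry.observe(): the state, without advancing time (a new reading comes with each control period).
- get_image(name): name is "scene" or "side" or "wrist"; returns a dict with "pixels" (384x512x3 uint8, blue, green, red), "intrinsics" (3x3 intrinsics, pixels), "origin" and "rotation" of the camera in the world; the wrist camera has in their place "mount" (4x4, takes a point from camera to tool coordinates, whose origin is the TCP and whose axes are the tool frame's). Camera axes: x right, y down, z forward; pixel columns grow to the right and rows downward; lengths in m; the calibration is good to about 2 mm. A picture is of the moment at which its call begins: read the wrist's pose just before it. There is no depth.
- ticket.finish_job(): hands the job in, once; it reports no verdict.
The state is a dict: "time": time; "joint_positions": joint angles; "joint_vel": joint speeds; "joint_efforts": joint torques, N m; "tcp_pos": TCP position; "eef_rot": TCP orientation; "force": force on the tool from outside, world axes, zero at the start; "moment": the same for the moment, N m; "width": opening from 0.0 (shut) to 1.0 (fully open).
Only numpy, scipy, OpenCV 4.12 (cv2) and the standard library are available. Lean on these libraries where they do the work, as an engineer would, in place of code of your own. Each camera call takes 0.05 s, during which the arm holds its last target. There are 200 camera calls.

TASK

The indexing turntable that carries the sockets has run four stations too far. Swing its ratchet pawl right out of the teeth by the upright handle, turn the turntable back by its centre knob exactly four clicks (clockwise seen from above), and then swing the pawl fully back into the teeth. Leave the solder reel, the cutters and the bottle standing round it where they are.

Things in the scene. Friction and masses are not known exactly. Their poses are not given: they have to be found in the camera images.
- indexer: Fixed grey base plate of the turntable, 150 mm (its x) by 190 mm (its y, -112 to +78 mm), 12 mm thick; origin on the table under the turntable axis, z up. It carries the aluminium turntable (124 mm over 20 saw teeth, top 34 mm above the table, sockets on it up to 45 mm), on its -y side the pawl, and on its -x edge a fixed steel index post 40 mm high.
- dial (a joint): Turn of turntable and knob, rad; grows anticlockwise from above (forward), so turning back lowers it. Spring detent, 18 degrees (0.3142 rad) a click: rests only at whole multiples of 0.3142, needs about 0.15 N m to pass a click, snaps to the nearest when let go. With the pawl in it turns forward only. Starts at the 5th to 9th click; no end stops.
- dial_grip (a point): Centre of the black fluted round knob on the turntable's axis, 68 mm above the table; knob diameter 40 mm, its flat underside 50 mm and its flat top 80 mm above the table. Rigidly joined to the turntable; it can be gripped from above at any yaw. Its frame turns with the turntable.
- index_pin (a point): Top of the small upright steel pin (6 mm thick) on the turntable, 52 mm from the axis and 46 mm above the table; it goes round with the turntable.
- pawl (a joint): Swing of the pawl's release lever about its upright stud, rad: 0 = fully in the teeth (stop), 0.6 = fully out (stop). Grows clockwise seen from above. Stays where it is left (friction of about 0.05 N m, 1.2 N at the handle). The nose is clear of the teeth from about 0.3; it is sprung, so with the lever in, it clicks over the teeth when the turntable goes forward.
- pawl_handle (a point): The upright black round handle of the pawl lever, 12 mm diameter; this point is on its axis, 62 mm above the table; the handle runs from the lever (top 39 mm above the table) up to 72 mm. It swings round pawl_pivot at 44 mm.
- pawl_pivot (a point): Point on the axis of the pawl's stud, 62 mm above the table; fixed to the base.
- solder_reel: Solder reel standing on its flange, 57 mm diameter, 32 mm high; origin under its centre. Loose bystander, stays where it is.
- side_cutters: Cutters with blue handles, 140 x 46 x 11 mm, lying flat along its y; origin under the middle. Loose bystander, stays where it is.
- flux_bottle: Amber bottle with white cap, 42 mm diameter, 95 mm high, upright; origin under its centre. Loose bystander, stays where it is.

How it is judged:
On the way, in this order (a step that is already met when the one before it is completed fails the run):
1. the pawl is swung out of the teeth (lever past 0.4 rad) (value of joint pawl above 0.4 rad), for 0.2 s.
2. with the pawl out, the turntable rests exactly four clicks back from its start (distance of index_pin from where it was at the start of the episode between 0.0574 and 0.0648 m and value of joint dial between 0.0942478 and 2.19911 rad and value of joint pawl above 0.3 rad and velocity of joint dial between -0.1 and 0.1 rad/s), for 0.2 s.
At the end, for the whole second after the job is handed in: The turntable rests four clicks back (clockwise) from where it started, within about a quarter of a click (5 degrees), and the pawl lever is back in the teeth, below 0.1 rad (distance of index_pin from where it was at the start of the episode between 0.0574 and 0.0648 m and value of joint dial between 0.0942478 and 2.19911 rad and value of joint pawl below 0.1 rad and velocity of joint dial between -0.05 and 0.05 rad/s); the robot touches nothing.
It fails at once if solder_reel is pushed more than 30 mm from its place (distance of solder_reel from where it was at the start of the episode above 0.03 m).
It fails at once if side_cutters is pushed more than 30 mm from its place (distance of side_cutters from where it was at the start of the episode above 0.03 m).
It fails at once if flux_bottle is pushed more than 30 mm from its place (distance of flux_bottle from where it was at the start of the episode above 0.03 m).
It fails at once if the bottle is tipped over (angle between flux_bottle's own z axis and vertical above 0.5 rad).
It also fails if it takes over 64 s, if anything falls off the work surface, if the arm or the gripper's body presses on something with over 40 N, if the wrist force passes 120 N, or if a joint passes its speed limit or range.

## Working session

There is one attempt and no reset: what is moved stays moved. The work goes in short steps, Python scripts to look and compute and a tool call to move; the robot and the scene stay as the last step left them, time stands still between calls to the robot, and variables do not carry over. Pictures are saved under pics/ and viewed, about 8 in all and at most 12, crops included, and the job is handed in when it is done.

Besides the shell and the picture viewer there is one more tool, called after ">>>" as a command line: name --pt "numbers of a row" for each row, then --argument value for the rest. apply_moves: Moves the arm, as the interface text tells. Its arguments: {"type":"object","properties":{"translation":{"type":"array"},"yaw":{"type":"array"},"grip":{"type":"array"},"squeeze":{"type":"number"}},"required":["translation","yaw","grip"]}

```bash
mkdir -p pics; ls
cat > h.py <<'E'
import numpy as np, cv2
from scipy.spatial.transform import Rotation as R
from bench import telemetry, get_image, ticket, r
def shot(name, fn=None):
    s=telemetry.observe(); d=get_image(name); 
    if 'mount' in d:
        T=np.eye(4); T[:3,:3]=R.from_rotvec(s['eef_rot']).as_matrix(); T[:3,3]=s['tcp_pos']
        M=T@np.array(d['mount']); d['origin']=M[:3,3]; d['rotation']=M[:3,:3]
    d={k:np.array(v) for k,v in d.items()}
    if fn: cv2.imwrite('pics/'+fn,d['pixels'])
    return d
def ray(d,u,v,z):
    q=d['rotation']@np.linalg.inv(d['intrinsics'])@np.array([u,v,1.])
    o=d['origin'].ravel(); return o+q*(z-o[2])/q[2]
def proj(d,p):
    c=d['rotation'].T@(np.array(p)-d['origin'].ravel()); c=d['intrinsics']@c; return c[:2]/c[2]
E
python3 - <<'E'
from h import *
s=telemetry.observe(); print({k:np.round(v,3) for k,v in s.items()})
a=[shot(n,n+'0.png') for n in('scene','side','wrist')]
for d in a: print(d['origin'],d['rotation'].round(3).tolist(),d['intrinsics'].tolist())
E
```

```text
pics
{'time': np.float64(0.0), 'joint_positions': array([-0.15 ,  0.287,  1.578,  0.   ,  1.279, -0.15 ]), 'joint_vel': array([ 0.002,  0.   ,  0.001,  0.   , -0.001, -0.001]), 'joint_efforts': array([-0.0000e+00, -4.0598e+01, -2.9263e+01, -0.0000e+00,  6.0000e-03,
        0.0000e+00]), 'tcp_pos': array([0.674, 0.   , 0.238]), 'eef_rot': array([-3.141,  0.   ,  0.004]), 'force': array([-0.203, -0.043, -0.02 ]), 'moment': array([ 0.039, -0.002,  0.042]), 'width': np.float64(1.003)}
[ 0.06364469 -0.66888682  0.84012948] [-2.184, 0.814, -0.369] [[369.9389051171629, 0.0, 253.35338545622628], [0.0, 369.9389051171629, 198.4744574209346], [0.0, 0.0, 1.0]]
[ 0.83468079 -0.73671027  0.91235874] [-2.402, -0.438, 0.16] [[415.09309475694147, 0.0, 256.48210759392686], [0.0, 415.09309475694147, 188.41632379409614], [0.0, 0.0, 1.0]]
[0.67391801 0.06738146 0.37426333] [[1.0, 0.0, -0.002], [-0.0, -0.965, -0.262], [-0.002, 0.262, -0.965]] [[343.04366532967214, 0.0, 250.23012563522374], [0.0, 343.04366532967214, 194.59353743753178], [0.0, 0.0, 1.0]]
```

View pics/scene0.png

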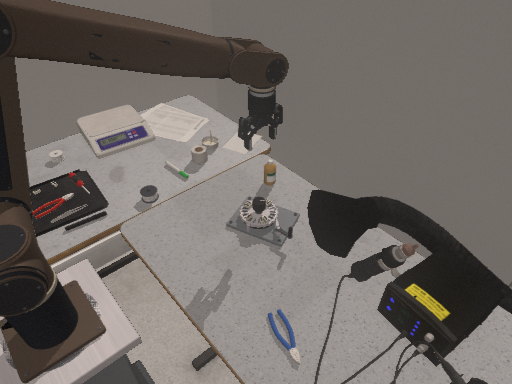

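View pics/wrist0.png

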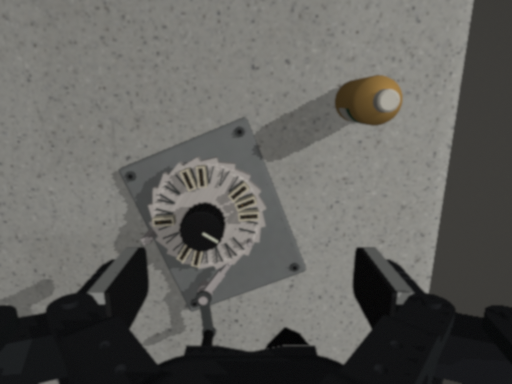

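View pics/side0.png

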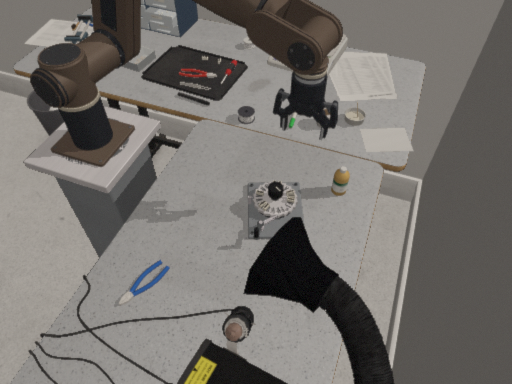

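The wrist view shows the knob at about (203,226), the stud at (203,298) and the handle near (208,340), partly behind the gripper. The bottle is at (370,100). A black fume hood stands close to the indexer: scene (340,220), side (290,260). Next, enlarged crops to get exact positions.

```bash
cat >> h.py <<'E'
_shot=shot
def shot(name,fn=None):
    d=_shot(name,fn)
    if d['rotation'].size==3: d['rotation']=R.from_rotvec(d['rotation'].ravel()).as_matrix()
    return d
def tri(obs):
    A=np.zeros((3,3));b=np.zeros(3)
    for d,u,v in obs:
        q=d['rotation']@np.linalg.inv(d['intrinsics'])@np.array([u,v,1.]); q/=np.linalg.norm(q)
        P=np.eye(3)-np.outer(q,q); A+=P; b+=P@d['origin'].ravel()
    return np.linalg.solve(A,b)
E
python3 - <<'E'
from h import *
import pickle
D={n:shot(n) for n in('scene','side','wrist')}; pickle.dump(D,open('D0.pkl','wb'))
c=lambda d,x,y,w,h,k:cv2.resize(d['pixels'][y:y+h,x:x+w],None,fx=k,fy=k,interpolation=cv2.INTER_CUBIC)
a=c(D['scene'],220,170,100,75,4);b=c(D['side'],235,170,100,75,4)
e=c(D['wrist'],100,100,225,260,1); e=c(D['wrist'],100,200,266,100,3)
e=c(D['wrist'],130,200,200,150,4)[:, :800][:300*2]
top=np.hstack([a,b])
cv2.imwrite('pics/c1.png',np.vstack([top,cv2.resize(e[0:600],(400,300)).repeat(1,0) if 0 else cv2.copyMakeBorder(c(D['wrist'],150,230,200,75,4),0,0,0,0,0)]))
w=D['wrist']
print('knob',ray(w,203,226,.08),'stud',ray(w,203,298,.05),'bottle',ray(w,388,100,.095))
for p in[(120,170),(245,118),(303,267)]: print(ray(w,*p,.012))
print('reel?',ray(D['scene'],149,190,.03),ray(D['side'],246,113,.03),'cutters',ray(D['side'],150,278,.01))
print('hood lip',tri([(D['scene'],308,240),(D['side'],248,290)]),tri([(D['scene'],316,190),(D['side'],297,222)]))
E
```

```text
knob [ 0.63072514 -0.04253948  0.08      ] stud [ 0.62335201 -0.13553386  0.05      ] bottle [0.78218954 0.06835136 0.095     ]
[ 0.53378929 -0.0039108   0.012     ]
[0.66842969 0.05071324 0.012     ]
[ 0.73517649 -0.11854989  0.012     ]
reel? [0.42051212 0.27059302 0.03      ] [0.42202028 0.26295973 0.03      ] cutters [ 0.42398885 -0.37239215  0.01      ]
hood lip [ 0.65282751 -0.27764096  0.0255927 ] [ 0.72683953 -0.18553262  0.15161061]
```

View pics/c1.png

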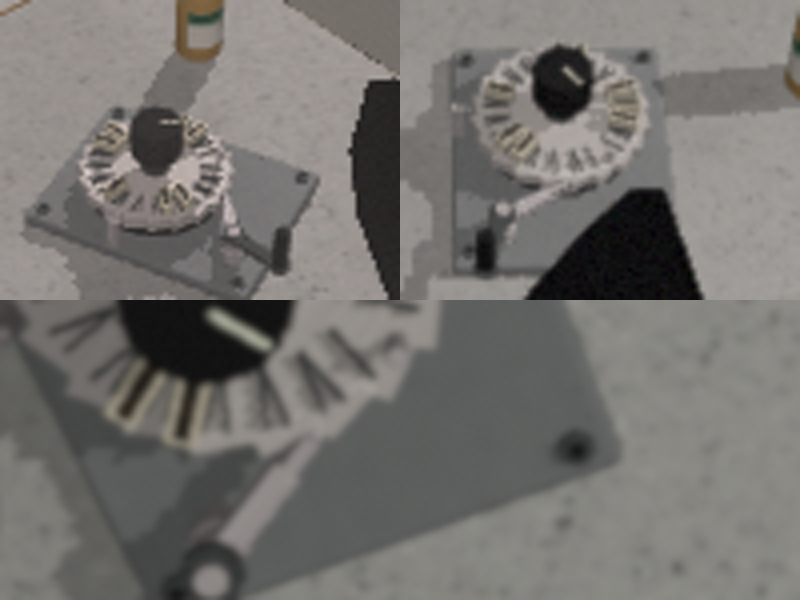

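Run:
```python
from h import *
import pickle
D=pickle.load(open('D0.pkl','rb')); S,V,W=D['scene'],D['side'],D['wrist']
top=tri([(S,290.4,227.0),(V,256.3,228.2)]); bot=tri([(S,290.2,237),(V,256,237)])
print('handle top',top,proj(S,top),proj(V,top),'bot',bot)
for z in(.062,.072): print(z,ray(S,290.4,227.5,z),ray(V,256.3,228.5,z))
print('knob3',tri([(S,259.5,201.5),(V,375/4-0+235-0 if 0 else 235+162/4,170+56/4)]))
# stud top in views
print('stud',tri([(S,220+228/4,170+233/4),(V,235+103/4,170+210/4),(W,202.5,300)]),proj(W,top))
# hood visual hull
m=[]
for d,(x0,y0,x1,y1) in((S,(305,185,512,310)),(V,(243,215,400,384))):
    g=d['pixels'].max(2)<45; k=np.zeros_like(g);k[y0:y1,x0:x1]=g[y0:y1,x0:x1]; m.append(cv2.morphologyEx(k.astype('u1'),cv2.MORPH_CLOSE,np.ones((5,5))))
for z in np.arange(.02,.42,.04):
    P=[]
    for x in np.arange(.5,.95,.01):
        for y in np.arange(-.4,.05,.01):
            ok=1
            for d,k in zip((S,V),m):
                u,v=proj(d,(x,y,z)); u,v=int(round(u)),int(round(v))
                if not(0<=u<512 and 0<=v<384) or not k[v,u]: ok=0;break
            if ok:P.append((x,y))
    if P:
        P=np.array(P); print(round(z,2),P.min(0),P.max(0),len(P),'near handle',np.hypot(*(P-top[:2]).T).min().round(3), 'pt',P[np.hypot(*(P-top[:2]).T).argmin()])
```

```text
handle top [ 0.62772081 -0.1863374   0.0721299 ] [290.32522525 226.88272917] [256.24871722 228.3531829 ] bot [ 0.62726378 -0.18862599  0.03384492]
0.062 [ 0.63356872 -0.18185614  0.062     ] [ 0.62550171 -0.1800722   0.062     ]
0.072 [ 0.62624443 -0.18811513  0.072     ] [ 0.6279616  -0.18661812  0.072     ]
knob3 [ 0.6282325  -0.04848438  0.08185694]
stud [ 0.62131148 -0.14329627  0.03811516] [206.11345125 352.74963886]
0.02 [ 0.68 -0.4 ] [ 0.94 -0.15] 318 near handle 0.08 pt [ 0.7  -0.22]
0.06 [ 0.66 -0.4 ] [ 0.94 -0.16] 363 near handle 0.062 pt [ 0.68 -0.22]
0.1 [ 0.67 -0.4 ] [ 0.93 -0.17] 340 near handle 0.057 pt [ 0.68 -0.21]
0.14 [ 0.65 -0.4 ] [ 0.88 -0.17] 261 near handle 0.058 pt [ 0.65 -0.24]
0.18 [ 0.65 -0.39] [ 0.83 -0.22] 152 near handle 0.077 pt [ 0.65 -0.26]
0.22 [ 0.67 -0.4 ] [ 0.78 -0.29] 73 near handle 0.112 pt [ 0.67 -0.29]
0.26 [ 0.7 -0.4] [ 0.73 -0.36] 14 near handle 0.188 pt [ 0.7  -0.36]
```

Handle top triangulates to (0.6275, -0.187, 0.072), which matches the given height. I'll move above it, clear of the hood, for a better wrist view.

>>> apply_moves --pt "-0.015 0.035 0" --pt "-0.015 0.035 0" --pt "-0.015 0.035 0" --pt "0 0.02 0" --pt "0 0 0" --yaw '[0,0,0,0,0]' --grip '[0.04,0.04,0.04,0.04,0.04]' --squeeze 30

```text
time: 0.72
tcp_pos: [0.6285, -0.1267, 0.238]
eef_rot: [-3.141, -0.01, 0.001]
force: [-0.8, 0.9, 0.4]
width: 0.469
```

Run:
```python
from h import *
import pickle
print(telemetry.observe()['tcp_pos'],telemetry.observe()['time'])
d=shot('wrist'); pickle.dump(d,open('D1.pkl','wb'))
im=d['pixels']; print('pred handle',proj(d,(.6275,-.187,.072)),'knob',proj(d,(.63,-.045,.08)))
cv2.imwrite('pics/w1.png',cv2.resize(im,(800,600),interpolation=cv2.INTER_CUBIC))
```

```text
[ 0.62849936 -0.12666609  0.2380025 ] 0.7167
pred handle [249.55563324 240.90669765] knob [253.62364056  83.12853154]
```

View pics/w1.png

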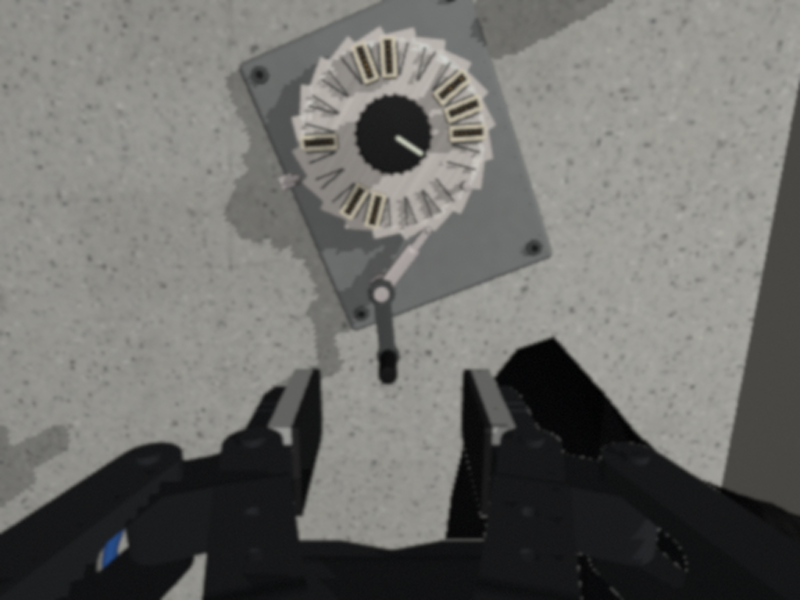

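The wrist view shows the handle top at full-size pixel (248,239), within 2 px of prediction. The knob is at (252,86), the stud at (244,187) and the hood edge at (318,242)–(355,216).

Run:
```python
from h import *
import pickle
D=pickle.load(open('D0.pkl','rb')); S,V=D['scene'],D['side']; d=pickle.load(open('D1.pkl','rb'))
k=1.5625
h=ray(d,388.3/k,374.5/k,.072); c=ray(d,394/k,134/k,.08); p=ray(d,381/k,293/k,.045)
m=ray(d,421/k,154/k,.08)-ray(d,397/k,138/k,.08)
print('handle',h,'tri3',tri([(d,388.3/k,374.5/k),(S,290.4,227),(V,256.3,228.2)]),'knob',c,'stud',p,'r',np.hypot(*(h-p)[:2]),'mark',np.degrees(np.arctan2(m[1],m[0])))
for z in(.05,.1,.15,.2): print(z,ray(d,497/k,378/k,z),ray(d,555/k,338/k,z),ray(d,448/k,535/k,z))
m=(d['pixels'].max(2)<45).astype('u1'); sub=m[50:125,215:290]; n,l,st,ce=cv2.connectedComponentsWithStats(sub); i=st[1:,4].argmax()+1
print(st[i],ce[i]+[215,50],ray(d,*(ce[i]+[215,50]),.08))
```

```text
handle [ 0.62650463 -0.18575712  0.072     ] tri3 [ 0.62729846 -0.18608903  0.07188545] knob [ 0.62882101 -0.04705763  0.08      ] stud [ 0.62152423 -0.14164612  0.045     ] r 0.04439126957685961 mark -32.08901860565334
0.05 [ 0.69723593 -0.19694801  0.05      ] [ 0.7326209  -0.16925316  0.05      ] [ 0.66944794 -0.31713157  0.05      ]
0.1 [ 0.68646048 -0.17573005  0.1       ] [ 0.71638809 -0.15230653  0.1       ] [ 0.66295818 -0.2773779   0.1       ]
0.15 [ 0.67568503 -0.15451209  0.15      ] [ 0.70015527 -0.1353599   0.15      ] [ 0.65646843 -0.23762423  0.15      ]
0.2 [ 0.66490958 -0.13329412  0.2       ] [ 0.68392246 -0.11841326  0.2       ] [ 0.64997867 -0.19787056  0.2       ]
[  13   12   47   48 1598] [250.31539424  85.29036295] [ 0.62730948 -0.04670087  0.08      ]
```

>>> apply_moves --pt "-0.008 0.027 0.02" --pt "-0.008 0.027 0.03" --pt "0 0 0.035" --pt "0 0 0.03" --pt "0 0 0" --yaw '[0,0,0,0,0]' --grip '[0.05,0.05,0.05,0.05,0.05]'

```text
time: 1.18
tcp_pos: [0.6172, -0.1777, 0.1246]
eef_rot: [3.142, 0.016, 0.016]
force: [-0.6, 0.8, -0.8]
width: 0.58
```

>>> apply_moves --pt "-0.005 0.002 0.02" --pt "0 0 0.02" --pt "0 0 0.018" --pt "0 0 0.012" --pt "0 0 0" --yaw '[0,0,0,0,0]' --grip '[0.05,0.05,0.05,0.05,0.05]'

```text
time: 1.6
tcp_pos: [0.6173, -0.1748, 0.0572]
eef_rot: [-3.141, -0.025, -0.023]
force: [-0.5, -0.1, 0.2]
width: 0.584
```

Run:
```python
from h import *
s=telemetry.observe();print(s['tcp_pos'],s['eef_rot'],s['force'])
S=shot('scene');V=shot('side');W=shot('wrist')
c=lambda d,x,y:cv2.resize(d['pixels'][y:y+75,x:x+100],(400,300),interpolation=cv2.INTER_CUBIC)
cv2.imwrite('pics/c2.png',np.vstack([np.hstack([c(S,240,170),c(V,210,180)]),np.hstack([cv2.resize(W['pixels'],(400,300)),cv2.resize(W['pixels'][180:330,150:350],(400,300))])]))
```

```text
[ 0.61732903 -0.17478127  0.05724643] [-3.14116038 -0.02522901 -0.02321846] [-0.54552124 -0.06216614  0.2095086 ]
```

View pics/c2.png

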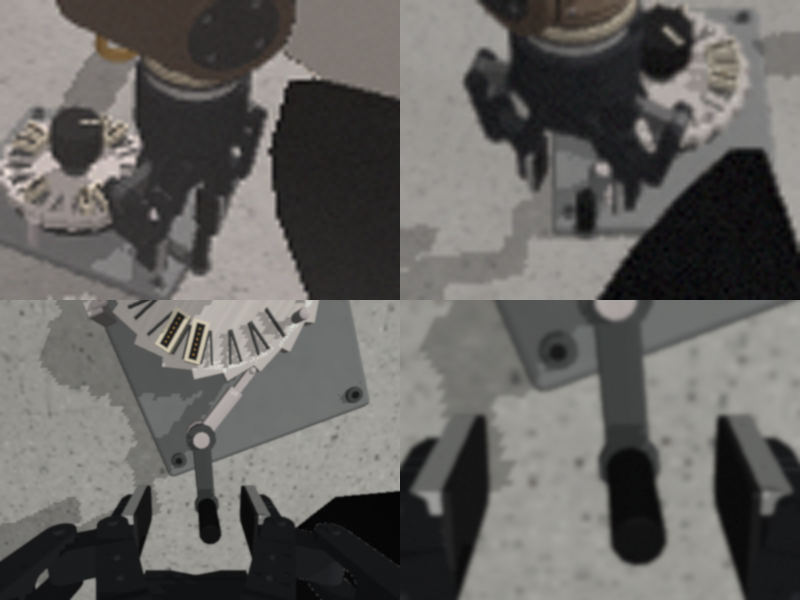

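The handle stands between the two fingers and the hood is clear. Shift y slightly, then push toward -x.

>>> apply_moves --pt "0 0.008 0.002" --pt "-0.008 0 0" --pt "-0.01 0 0" --pt "-0.01 0 0" --pt "-0.008 0 0" --yaw '[0,0,0,0,0]' --grip '[0.05,0.05,0.05,0.05,0.05]'

```text
time: 2.17
tcp_pos: [0.5865, -0.187, 0.0642]
eef_rot: [3.134, 0.025, 0.053]
force: [3.6, 2.1, -0.3]
width: 0.586
```

>>> apply_moves --pt "-0.003 0 0.004" --pt "-0.003 -0.003 0.002" --pt "-0.002 0 0" --pt "0 0 0" --pt "0 0 0" --yaw '[0,0,0,0,0]' --grip '[0.05,0.05,0.05,0.05,0.05]'

```text
time: 2.58
tcp_pos: [0.5823, -0.1867, 0.0609]
eef_rot: [3.124, 0.017, 0.089]
force: [2.8, -0.4, -0.3]
width: 0.588
```

```bash
cat > pawl.py <<'E'
from h import *
import sys
s=telemetry.observe();print(s['tcp_pos'],s['eef_rot'],s['force'],s['time'])
W=shot('wrist',sys.argv[1])
p=proj(W,(.6215,-.1418,.045)).round(1);print('stud pred',p)
for a in(0,.3,.4,.5,.6):
    t=np.arctan2(-.0443,.0055)-a; q=(.6215+.044*np.cos(t),-.1418+.044*np.sin(t),.072); print(a,np.round(q,4),proj(W,q).round(1))
E
python3 pawl.py w3.png
```

```text
[ 0.58234183 -0.18672184  0.06085768] [3.12449191 0.01700763 0.08922218] [ 2.7865993  -0.41650893 -0.31521459] 2.5833
stud pred [337.7 153.2]
0 [ 0.6269 -0.1855  0.072 ] [361.9 269.8]
0.3 [ 0.6138 -0.1851  0.072 ] [330.4 269.6]
0.4 [ 0.6095 -0.1841  0.072 ] [320.2 267.6]
0.5 [ 0.6053 -0.1827  0.072 ] [310.2 264.6]
0.6 [ 0.6013 -0.1809  0.072 ] [300.7 260.7]
```

View pics/w3.png

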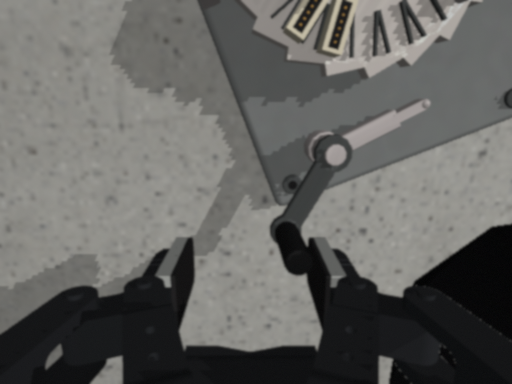

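The pawl handle top is at (299,262), which matches 0.6 rad, and the nose is clear of the teeth. Now release it and go up.

>>> apply_moves --pt "0.006 0 0" --pt "0 0 -0.025" --pt "0 0 -0.035" --pt "0 0 -0.035" --pt "0 0 0" --yaw '[0,0,0,0,0]' --grip '[0.05,0.05,0.05,0.06,0.085]'

```text
time: 3.05
tcp_pos: [0.5782, -0.1838, 0.1536]
eef_rot: [3.132, 0.018, 0.057]
force: [0.6, -0.3, 1.6]
width: 0.825
```

```bash
cat > to.py <<'E'
from h import *
import sys
t=np.array([float(v) for v in sys.argv[1:4]])
s=telemetry.observe(); M=R.from_rotvec(s['eef_rot']).as_matrix()
print('t',s['time'],'tcp',s['tcp_pos'].round(4),'j',np.round(s['joint_positions'],2),'zaxis',M[:,2].round(3),'xdir deg',np.degrees(np.arctan2(M[1,0],M[0,0])).round(1),'F',s['force'].round(1),'w',s['width'])
print('tool delta',(M.T@(t-s['tcp_pos'])).round(4))
E
python3 to.py .628 -.047 .12
```

```text
t 3.05 tcp [ 0.5782 -0.1838  0.1536] j [-0.48  0.2   1.84  0.01  1.06 -0.5 ] zaxis [ 0.036 -0.009 -0.999] xdir deg 0.7 F [ 0.6 -0.3  1.6] w 0.8247899299090106
tool delta [ 0.0502 -0.1365  0.0341]
```

>>> apply_moves --pt "0.012 -0.034 0.005" --pt "0.013 -0.035 0.005" --pt "0.013 -0.035 0.01" --pt "0.012 -0.032 0.01" --pt "0 0 0" --yaw '[0,0,0,0,0]' --grip '[0.085,0.085,0.085,0.085,0.085]'

```text
time: 3.47
tcp_pos: [0.6304, -0.0473, 0.1279]
eef_rot: [3.126, 0.007, 0.06]
force: [-0.6, -0.3, -0.0]
width: 0.998
```

>>> apply_moves --pt "0 0 0" --pt "0 0 0" --pt "0 0 0" --pt "0 0 0" --pt "0 0 0" --yaw '[-0.12,-0.12,-0.12,-0.12,-0.12]' --grip '[0.085,0.085,0.085,0.085,0.085]'

```text
time: 3.88
tcp_pos: [0.6279, -0.0445, 0.1244]
eef_rot: [2.964, 0.967, 0.031]
force: [-0.3, -0.1, -0.9]
width: 0.994
```

```bash
python3 to.py .628 -.047 .062
```

```text
t 3.8833 tcp [ 0.6279 -0.0445  0.1244] j [-0.23  0.29  1.8  -0.01  1.03 -0.85] zaxis [ 0.026 -0.016 -1.   ] xdir deg 36.2 F [-0.3 -0.1 -0.9] w 0.994484300792782
tool delta [-0.0022  0.0003  0.0624]
```

>>> apply_moves --pt "-0.002 0 0.015" --pt "0 0 0.018" --pt "0 0 0.016" --pt "0 0 0.01" --pt "0 0 0.002" --yaw '[0,0,0,0,0]' --grip '[0.085,0.085,0.085,0.085,0.085]'

```text
time: 4.3
tcp_pos: [0.6273, -0.049, 0.0622]
eef_rot: [2.96, 0.975, 0.024]
force: [-0.1, 0.0, 0.2]
width: 0.995
```

```bash
python3 to.py .628 -.047 .062
```

```text
t 4.3 tcp [ 0.6273 -0.049   0.0622] j [-0.23  0.37  1.82 -0.02  0.92 -0.86] zaxis [ 0.022 -0.019 -1.   ] xdir deg 36.5 F [-0.1  0.   0.2] w 0.9949609683917228
tool delta [ 0.0018 -0.0012  0.0002]
```

>>> apply_moves --pt "0.001 -0.001 0" --pt "0 0 0" --pt "0 0 0" --pt "0 0 0" --pt "0 0 0" --yaw '[0,0,0,0,0]' --grip '[0.036,0.036,0.036,0.036,0.036]' --squeeze 40

```text
time: 4.72
tcp_pos: [0.6281, -0.0474, 0.0629]
eef_rot: [2.961, 0.975, 0.025]
force: [0.4, -0.5, -6.6]
width: 0.454
```

>>> apply_moves --pt "0 0 0" --pt "0 0 0" --pt "0 0 0" --pt "0 0 0" --pt "0 0 0" --yaw '[0,0,0,0,0]' --grip '[0.036,0.036,0.036,0.036,0.036]'

```text
time: 5.13
tcp_pos: [0.6281, -0.0474, 0.0628]
eef_rot: [2.959, 0.977, 0.025]
force: [0.7, 0.8, -2.9]
width: 0.456
```

```bash
python3 to.py .628 -.047 .062
```

```text
t 5.1333 tcp [ 0.6281 -0.0474  0.0628] j [-0.23  0.37  1.82 -0.02  0.93 -0.86] zaxis [ 0.023 -0.019 -1.   ] xdir deg 36.5 F [ 0.7  0.8 -2.9] w 0.4563310880555272
tool delta [ 0.0001 -0.0004  0.0008]
```

Gripped at a 39 mm opening. The tool x direction reads +36.5°, and the target after four clicks is −35.5°.

>>> apply_moves --pt "0 0 0" --pt "0 0 0" --pt "0 0 0" --pt "0 0 0" --pt "0 0 0" --yaw '[0.08,0.1,0.1,0.1,0.1]' --grip '[0.036,0.036,0.036,0.036,0.036]'

```text
time: 5.55
tcp_pos: [0.6285, -0.0472, 0.0628]
eef_rot: [3.113, 0.217, 0.033]
force: [5.1, 0.2, -4.0]
width: 0.452
```

```bash
python3 to.py .628 -.047 .062
```

```text
t 5.55 tcp [ 0.6285 -0.0472  0.0628] j [-0.23  0.37  1.82 -0.02  0.93 -0.36] zaxis [ 0.023 -0.02  -1.   ] xdir deg 8.0 F [ 5.1  0.2 -4. ] w 0.45228479190424004
tool delta [-0.0005 -0.0003  0.0008]
```

Turned 28.5° so far, with 43.5° (0.76 rad) to go.

>>> apply_moves --pt "0 0 0" --pt "0 0 0" --pt "0 0 0" --pt "0 0 0" --pt "0 0 0" --yaw '[0.1,0.1,0.1,0.1,0.1]' --grip '[0.036,0.036,0.036,0.036,0.036]'

```text
time: 5.97
tcp_pos: [0.6292, -0.0472, 0.063]
eef_rot: [3.068, -0.601, 0.035]
force: [4.3, -1.2, -3.3]
width: 0.451
```

```bash
python3 to.py .628 -.047 .062
```

```text
t 5.9667 tcp [ 0.6292 -0.0472  0.063 ] j [-0.23  0.38  1.81 -0.02  0.93  0.17] zaxis [ 0.019 -0.019 -1.   ] xdir deg -22.1 F [ 4.3 -1.2 -3.3] w 0.450590141209326
tool delta [-0.0012  0.0003  0.0009]
```

>>> apply_moves --pt "0 0 0" --pt "0 0 0" --pt "0 0 0" --pt "0 0 0" --pt "0 0 0" --yaw '[0.1,0.1,0.03,0,0]' --grip '[0.036,0.036,0.036,0.036,0.036]'

```text
time: 6.38
tcp_pos: [0.6294, -0.0473, 0.0629]
eef_rot: [2.976, -0.976, 0.03]
force: [3.7, 0.4, -2.7]
width: 0.454
```

```bash
python3 to.py .628 -.047 .062
```

```text
t 6.3833 tcp [ 0.6294 -0.0473  0.0629] j [-0.23  0.38  1.81 -0.01  0.94  0.41] zaxis [ 0.015 -0.015 -1.   ] xdir deg -36.3 F [ 3.7  0.4 -2.7] w 0.4539577171954766
tool delta [-0.0013  0.0006  0.0009]
```

Turned 72.8°. Release, lift straight up, and check.

>>> apply_moves --pt "0 0 0" --pt "0 0 0" --pt "0 0 0" --pt "0 0 0" --pt "0 0 0" --yaw '[0,0,0,0,0]' --grip '[0.085,0.085,0.085,0.085,0.085]'

```text
time: 6.8
tcp_pos: [0.6307, -0.0478, 0.0656]
eef_rot: [2.977, -0.972, 0.038]
force: [-0.0, -0.2, 1.1]
width: 0.996
```

>>> apply_moves --pt "0 0 -0.02" --pt "0 0 -0.03" --pt "0 0 -0.03" --pt "0 0 -0.03" --pt "0 0 -0.02" --yaw '[0,0,0,0,0]' --grip '[0.085,0.085,0.085,0.085,0.085]'

```text
time: 7.22
tcp_pos: [0.6238, -0.0448, 0.1931]
eef_rot: [2.975, -0.971, 0.014]
force: [0.6, -0.8, 1.0]
width: 0.994
```

>>> apply_moves --pt "0 0 -0.02" --pt "0 0 0" --pt "0 0 0" --pt "0 0 0" --pt "0 0 0" --yaw '[-0.12,-0.12,-0.12,-0.12,-0.12]' --grip '[0.085,0.07,0.05,0.03,0.0]'

```text
time: 7.63
tcp_pos: [0.6276, -0.0451, 0.2266]
eef_rot: [3.123, -0.013, 0.037]
force: [0.0, 0.5, 0.0]
width: 0.446
```

```bash
python3 to.py .58 -.13 .2
```

```text
t 7.6333 tcp [ 0.6276 -0.0451  0.2266] j [-0.23  0.18  1.72 -0.01  1.21 -0.21] zaxis [ 0.024 -0.019 -1.   ] xdir deg -0.5 F [0.  0.5 0. ] w 0.4459514793286868
tool delta [-0.0476  0.0848  0.027 ]
```

>>> apply_moves --pt "-0.016 0.028 0.008" --pt "-0.016 0.028 0.008" --pt "-0.016 0.028 0.008" --pt "0 0 0" --pt "0 0 0" --yaw '[0,0,0,0,0]' --grip '[0,0,0,0,0]'

```text
time: 8.05
tcp_pos: [0.5797, -0.1311, 0.2054]
eef_rot: [3.121, 0.002, 0.048]
force: [0.4, 0.5, 0.7]
width: 0.0
```

Run:
```python
from h import *
import pickle
print(telemetry.observe()['tcp_pos'])
d=shot('wrist'); pickle.dump(d,open('D2.pkl','wb'))
for z in (.08,):
    print('knob',proj(d,(.6285,-.047,z)))
c=np.array((.6285,-.047,.08))
for a in(-32,-104,-86,-122): print(a,proj(d,c+[.018*np.cos(np.radians(a)),.018*np.sin(np.radians(a)),0]))
for n in(0,.6):
    t=np.arctan2(-.0443,.0055)-n; print(n,proj(d,(.6215+.044*np.cos(t),-.1418+.044*np.sin(t),.072)))
cv2.imwrite('pics/w4.png',cv2.resize(d['pixels'],(800,600),interpolation=cv2.INTER_CUBIC))
```

```text
[ 0.57970934 -0.13110989  0.20543335]
knob [313.53808462  73.38429962]
-32 [333.63233421  87.3009954 ]
-104 [306.36977282  98.55473072]
-86 [313.9264608   99.25602385]
-122 [299.47067397  95.42597498]
0 [301.09536927 245.10345657]
0.6 [271.37907205 240.540622  ]
```

View pics/w4.png

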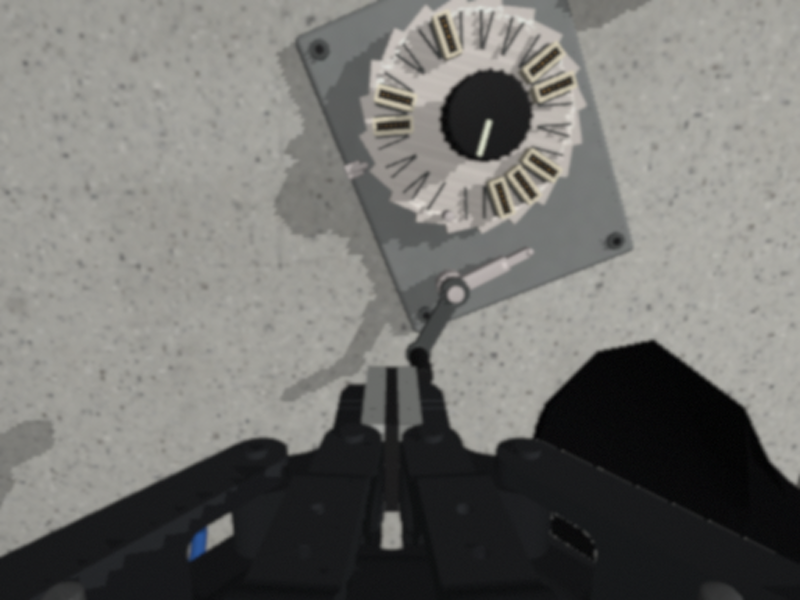

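The mark now ends at (307,99), matching the −104° prediction of (306.4, 98.6), so it is exactly four clicks back. The pawl is still out. Next I'll push the handle back toward +x with closed fingers from its −x side.

```bash
python3 to.py .566 -.184 .12
```

```text
t 8.1 tcp [ 0.5797 -0.131   0.2052] j [-0.39  0.12  1.83 -0.01  1.15 -0.39] zaxis [ 0.03  -0.021 -0.999] xdir deg 0.1 F [ 0.7 -0.4 -0.7] w 0.0016747909339826085
tool delta [-0.0163  0.0512  0.0859]
```

>>> apply_moves --pt "-0.008 0.025 0.015" --pt "-0.008 0.026 0.02" --pt "0 0 0.025" --pt "0 0 0.02" --pt "0 0 0" --yaw '[0,0,0,0,0]' --grip '[0,0,0,0,0]'

```text
time: 8.52
tcp_pos: [0.5717, -0.1832, 0.1292]
eef_rot: [3.116, 0.012, 0.066]
force: [-0.7, 0.4, -1.1]
width: -0.0
```

```bash
python3 to.py .566 -.184 .055
```

```text
t 8.5167 tcp [ 0.5717 -0.1832  0.1292] j [-0.48  0.21  1.88 -0.    1.   -0.48] zaxis [ 0.042 -0.025 -0.999] xdir deg 0.5 F [-0.7  0.4 -1.1] w -0.0002879128847760491
tool delta [-0.0088 -0.0012  0.0739]
```

>>> apply_moves --pt "-0.009 -0.001 0.01" --pt "0 0 0.02" --pt "0 0 0.02" --pt "0 0 0.015" --pt "0 0 0.003" --yaw '[0,0,0,0,0]' --grip '[0,0,0,0,0]'

```text
time: 8.93
tcp_pos: [0.5721, -0.1814, 0.0658]
eef_rot: [3.112, 0.022, 0.08]
force: [-0.3, 0.0, -0.6]
width: -0.002
```

```bash
python3 to.py .6065 -.184 .055
```

```text
t 8.9333 tcp [ 0.5721 -0.1814  0.0658] j [-0.48  0.3   1.91 -0.    0.87 -0.49] zaxis [ 0.052 -0.028 -0.998] xdir deg 0.8 F [-0.3  0.  -0.6] w -0.0015272095496532264
tool delta [0.0337 0.0028 0.0127]
```

>>> apply_moves --pt "0 0.003 0.01" --pt "0.006 0 0" --pt "0.008 0 0" --pt "0.008 0 0" --pt "0.007 0 0" --yaw '[0,0,0,0,0]' --grip '[0,0,0,0,0]'

```text
time: 9.35
tcp_pos: [0.6039, -0.1838, 0.0596]
eef_rot: [3.11, 0.027, 0.075]
force: [-2.9, -0.1, -0.8]
width: 0.002
```

```bash
python3 pawl.py w5.png
```

```text
[ 0.6038575  -0.18378436  0.05960328] [3.11007871 0.02719828 0.07475716] [-2.94130177 -0.11972292 -0.75920025] 9.35
stud pred [291.6 160.2]
0 [ 0.6269 -0.1855  0.072 ] [310.1 279.7]
0.3 [ 0.6138 -0.1851  0.072 ] [277.8 279.2]
0.4 [ 0.6095 -0.1841  0.072 ] [267.3 277.1]
0.5 [ 0.6053 -0.1827  0.072 ] [257.  274.1]
0.6 [ 0.6013 -0.1809  0.072 ] [247.1 270.1]
```

View pics/w5.png

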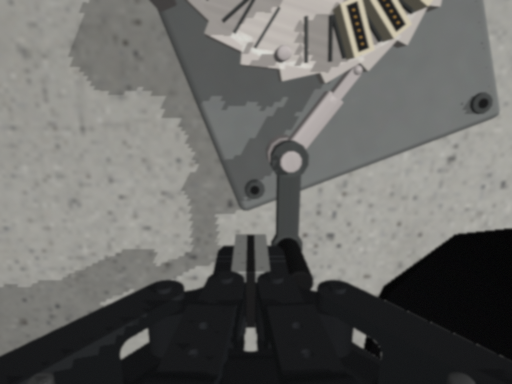

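The lever is nearly in, at roughly 0.1 rad. Push on gently until it meets the stop.

>>> apply_moves --pt "0.004 0 0" --pt "0.003 0 0" --pt "0.003 0 0" --pt "0.002 0 0" --pt "0 0 0" --yaw '[0,0,0,0,0]' --grip '[0,0,0,0,0]'

```text
time: 9.82
tcp_pos: [0.6068, -0.1839, 0.0608]
eef_rot: [3.115, 0.034, 0.017]
force: [-0.3, 0.2, -0.7]
width: 0.002
```

>>> apply_moves --pt "0.003 0 0" --pt "0.004 0 0" --pt "0.004 0 0" --pt "0.004 0 0" --pt "0.004 0 0" --yaw '[0,0,0,0,0]' --grip '[0,0,0,0,0]'

```text
time: 10.23
tcp_pos: [0.6074, -0.1839, 0.0612]
eef_rot: [3.121, 0.041, -0.078]
force: [-17.1, -1.9, 8.3]
width: -0.0
```

```bash
python3 pawl.py w6.png; python3 to.py .57 -.17 .055
```

```text
[ 0.60736937 -0.18389238  0.0612228 ] [ 3.12104659  0.04144868 -0.07816177] [-17.14390441  -1.93708492   8.31798909] 10.2333
stud pred [288.1 160.4]
0 [ 0.6269 -0.1855  0.072 ] [299.1 280.1]
0.3 [ 0.6138 -0.1851  0.072 ] [266.6 277.8]
0.4 [ 0.6095 -0.1841  0.072 ] [256.1 275.1]
0.5 [ 0.6053 -0.1827  0.072 ] [245.8 271.5]
0.6 [ 0.6013 -0.1809  0.072 ] [236.  266.9]
t 10.2833 tcp [ 0.6074 -0.1839  0.0612] j [-0.44  0.41  1.76 -0.05  1.   -0.44] zaxis [-0.051 -0.02  -0.999] xdir deg 1.5 F [-16.7  -0.7   9.5] w 0.004875802127850172
tool delta [-0.0367 -0.015   0.0078]
```

View pics/w6.png

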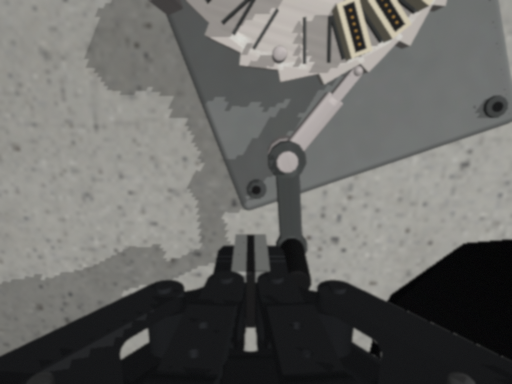

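17 N of resistance and the handle at the predicted position for 0 rad mean the lever is on its stop. Back off, go up, and verify.

>>> apply_moves --pt "-0.012 0 0" --pt "-0.015 0 0" --pt "-0.008 0 -0.025" --pt "0 0 -0.035" --pt "0 0 -0.035" --yaw '[0,0,0,0,0]' --grip '[0,0,0,0,0]'

```text
time: 10.7
tcp_pos: [0.5747, -0.1804, 0.1538]
eef_rot: [3.129, 0.039, -0.089]
force: [0.6, -0.2, 0.8]
width: -0.001
```

>>> apply_moves --pt "0.01 -0.025 -0.01" --pt "0.01 -0.025 -0.01" --pt "0.01 -0.025 -0.01" --pt "0 0 0" --pt "0 0 0" --yaw '[0,0,0,0,0]' --grip '[0.05,0.05,0.05,0.05,0.05]'

```text
time: 11.12
tcp_pos: [0.6175, -0.1034, 0.201]
eef_rot: [3.122, 0.035, -0.028]
force: [-0.5, -0.6, -1.6]
width: 0.587
```

```bash
python3 pawl.py w7a.png
python3 - <<'E'
from h import *
d=shot('wrist'); c=np.array((.6285,-.047,.08))
for a in(-86,-104,-122): print(a,proj(d,c+[.018*np.cos(np.radians(a)),.018*np.sin(np.radians(a)),0]))
cv2.imwrite('pics/w7.png',cv2.resize(d['pixels'],(800,600),interpolation=cv2.INTER_CUBIC))
E
```

```text
[ 0.61754885 -0.10335275  0.20097934] [ 3.12185754  0.03483256 -0.02794069] [-0.53713204 -0.58948336 -1.56188115] 11.1167
stud pred [257.5 219.3]
0 [ 0.6269 -0.1855  0.072 ] [262.5 278. ]
0.3 [ 0.6138 -0.1851  0.072 ] [247.2 277.2]
0.4 [ 0.6095 -0.1841  0.072 ] [242.3 276.1]
0.5 [ 0.6053 -0.1827  0.072 ] [237.5 274.5]
0.6 [ 0.6013 -0.1809  0.072 ] [232.8 272.4]
-86 [271.37530813 138.7116948 ]
-104 [263.83429879 137.86606921]
-122 [256.92582656 134.70790976]
```

View pics/w7.png

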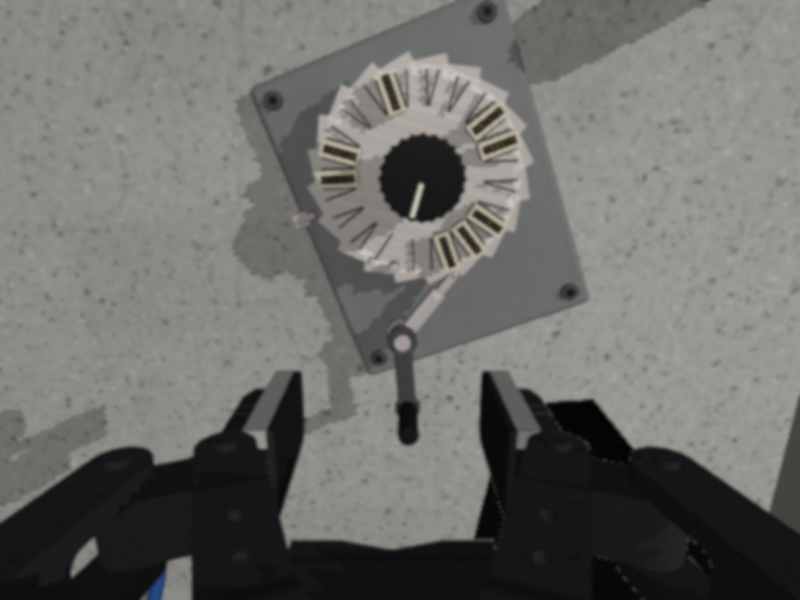

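Handle top at (261,278) against (262.5,278) predicted for 0 rad, and the mark end at (263.7,138) against (263.8,137.9) for four clicks. Handing in.

```bash
python3 -c "
from h import *
print(ticket.finish_job())"
```

```text
the job is handed in; nothing more can be done
None
```

I swung the pawl fully out, turned the turntable back four clicks by its knob, pushed the pawl back in against its stop, and handed the job in. No verdict came back.

- **Pawl out:** the wrist camera put the lever at about 0.6 rad before I turned the knob.
- **Four clicks back:** the gripper turned 72.8° clockwise. After release the knob mark lay at −104°, from −32° at the start, so 72° within about a pixel.
- **Pawl in:** it met its stop with 17 N at the fingers. The last view puts the lever at 0 to 0.03 rad, against the 0.1 limit, and the turntable had not moved when the pawl went in.
- **End state:** the arm finished at about 11 s with the TCP 0.2 m above the table, touching nothing.
- **Bystanders:** the arm kept clear of the reel, cutters and bottle, but I did not measure their positions again at the end.
- **Disagreements:** the tool tilted up to about 3° from vertical during the moves. It caused no visible trouble.

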